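# Stack the leaf-sieve set on the bench scale

### The arm

A 7-joint arm with a two-finger parallel gripper is mounted at the origin on the work surface. World frame = base frame: x ahead of the robot, y to its left, z up, the work surface at z = 0. Lengths are in m, angles in rad, forces in N, time in s.
With the tool pointing down it reaches from about 0.4 to 0.85 m from the base axis. Payload 10.4 kg.
Tool frame: the origin (TCP) lies at the very end of the fingers, on their centre line; the grasp point (between the pads) lies 19 mm behind it (manip.grip_point_offset is the distance from the TCP to the grasp point, in m); z points along the fingers, y is the line along which they close (so a half turn about z gives the same grasp; the last joint's range is limited). The gripper opens to 85 mm and grips with 20 to 120 N. Pads are 22 mm wide; open, the fingers measure 114 mm over their backs; the gripper's body (76 mm by 85 mm) begins 54 mm behind the grasp point. The pads swing forward as they close: fully open they stand 13 mm farther back than shut.
Start: joints at [1.236, 0.332, -0.065, 1.46, 0.022, 1.35, -0.088], TCP at [0.192, -0.595, 0.231] pointing down, gripper open.
Joint ranges: [-2.6, 2.6], [-0.5, 2.12], [-1.47, 1.34], [0.16, 2.42], [-1.27, 4.41], [0.06, 2.06], [-2.6, 2.6]. Speed limits (rad/s): [2.22, 2.22, 2.79, 2.79, 3.14, 3.14, 3.14].

### API

Orientations are given as a unit quaternion [x, y, z, w].
In Python, from workcell import manip gives the robot as it stands. The module is installed in compiled form; this text tells all that it offers.
- The arm moves only by the shell command python3 -m inch 'ROWS' [OPENING] [FORCE]. ROWS is JSON, a list of rows, each a list of 2 entries, a list of its own where there are three numbers: the shift along the tool's x, y, z each as a share of 0.08 m, from -1 to 1, then the turn, a rotation vector about the tool's x, y, z each as a share of 45 degrees, from -1 to 1. A call has exactly 10 rows; each row is the pose to reach, as a shift and turn from the pose commanded when the call began, along the tool's axes at that moment; what a row does not reach only later rows make up. A row lasts 1/10 s, in which the tool goes at most 50 mm and 8.59 degrees, less where a joint would pass 70% of its speed; a pose out of reach is approached as far as the arm can. A call with a number of a shift or a turn outside -1 to 1 is refused whole. A call with a gripper value outside its range is refused whole. OPENING is the opening, from 0 (shut) to 1 (fully open), set as the call begins (- or left out, the last holds). The fingers move at their own pace and stop on an object; FORCE is the grip in N (left out, the last holds). Time passes only in rows, so rows that repeat a pose let the fingers close, or fill a call up. It gives the time, the measured TCP pose, the force, the opening and the grip force at its end, in the units of the state.
- manip.get_obs(): the state, without advancing time (a new reading comes with each control period).
- manip.camera(name): name is "scene" or "top"; returns the picture (384x512x3 uint8, red, green, blue); there is no depth.
- manip.camera_params(name): a dict with "fov_y" (degrees; the focal length in pixels is half the picture's height over the tangent of half this angle, whatever the lens; pixels are square), "cx", "cy" (the principal point, pixels), "k1" (the pictures are not rectified: a ray, as slopes to the right and down, at radius r is drawn at 1 + k1 r^2 times it, then the intrinsics apply), "camera_from_world" (4x4, takes a point from world to camera coordinates). Camera axes: x right, y up, looking along -z (the intrinsics and any distortion apply to the point x, -y, -z); pixel columns grow to the right and rows downward; lengths in m; the calibration is good to about 2 mm. A picture is of the moment at which its call begins. camera_params takes no time and is no camera call.
- manip.hand_in(): hands the job in; it is judged then, once.
The state is a dict: "clock": time; "joint_pos": joint angles; "joint_velocities": joint speeds; "tau": joint torques, N m; "position": TCP position; "ee_rot": TCP orientation; "ft_force": force on the tool from outside, world axes, zero at the start; "torque": the same for the moment, N m; "grip_width": opening from 0.0 (shut) to 1.0 (fully open); "grasp_force": force on a finger pad.
Only numpy, scipy, OpenCV 4.12 (cv2) and the standard library are available. Lean on these libraries where they do the work, as an engineer would, in place of code of your own. Each camera call takes 0.05 s, during which the arm holds its last target. There are 200 camera calls.

### The job

Build the leaf-sieve set on the bench scale so that its empty weight can be read: stand the receiver cup upright in the middle of the scale's round pan, then add, one piece at a time, the fine sieve, the coarse sieve on top of it, and last the lid, each seated fully down and level in the one below. Set every piece down gently instead of dropping it, and leave the paper cups and the clear box where they stand.

Things in the scene. Friction and masses are not known exactly. Their poses are not given: they have to be found in the camera images.
- scale_pan (a point): Bench scale, white housing 235 x 190 mm and 63 mm high, fixed on the left or right, turned a little; round flat rigid weighing pan, blue, 112 mm across. Point: centre of the pan's top face, 78 mm above the table; z up, x away from the scale's dark display.
- receiver_center (a point): Receiver, the bottom piece: plain steel cup, solid floor, no foot, 60 mm outside, 54 inside, 48 mm high (the tallest piece), open above. 110 g. Point: centre, 24 mm above its bottom; z up. All four pieces are round, so their turn does not matter, and start upright in any order on a dark grey mat (240 x 240 mm, 3 mm thick, fixed), 95 mm or more between centres.
- fine_center (a point): Sieve, a steel ring 60 mm outside, 54 inside, open above, with fine mesh (2 mm pitch, like grey gauze) near its bottom. 28 mm high: the lowest 6 mm is a tapered foot (45 mm wide at the bottom, 50 above) that drops into the open top of the piece below until the ring's shoulder rests on its rim. 60 g. Stands on the mat. Point: centre, 14 mm above the bottom; z up. Seated in the receiver, it is 32 mm above that one's centre.
- coarse_center (a point): Sieve, a steel ring 60 mm outside, 54 inside, open above, with coarse mesh (10.5 mm pitch, wide open squares) near its bottom. 38 mm high: the lowest 6 mm is a tapered foot (45 mm wide at the bottom, 50 above) that drops into the open top of the piece below until the ring's shoulder rests on its rim. 70 g. Stands on the mat. Point: centre, 19 mm above the bottom; z up. Seated in the fine sieve, it is 27 mm above that one's centre.
- lid_center (a point): Lid: steel disc 60 mm across, 6 mm thick, with an upright black knob (20 mm across, 20 mm high) in the middle of its top and the same 6 mm tapered foot below. 32 mm high: foot 0 to 6, disc to 12, knob to 32. 60 g. Stands on its foot on the mat. Point: on the axis, 16 mm above the bottom; z up. Seated in the coarse sieve, it is 29 mm above that one's centre.
- cup_stack_center (a point): Bystander, not part of the job: a stack of five white paper cups, mouth down, one over the other, green band on the top one, 76 mm across at the bottom, 54 mm at the top, 126 mm high; the point is its centre, 63 mm above the table. Stands loose on the table.
- paper_cup_center (a point): Bystander, not part of the job: a single white paper cup, mouth up, brown band, 76 mm across the mouth, 82 mm high; the point is its centre, 41 mm above the table. Stands loose on the table.
- clear_box_center (a point): Bystander, not part of the job: an open clear acrylic box 130 x 120 x 85 mm with papers inside; the point is its centre, 42 mm above the table. Stands loose on the table.

How it is judged:
On the way, in this order (a step that is already met when the one before it is completed fails the run):
1. receiver on the scale's pan, let go (horizontal distance between receiver_center and scale_pan below 0.015 m and z of receiver_center in the frame of scale_pan between 0.0215 and 0.0265 m and angle between receiver_center's own z axis and vertical below 0.06 rad and contact force between the fingers and receiver below 0.1 N), for 0.2 s.
2. fine sieve seated in the receiver, let go (horizontal distance between receiver_center and scale_pan below 0.015 m and z of receiver_center in the frame of scale_pan between 0.0215 and 0.0265 m and angle between each of receiver_center, fine_center's own z axis and vertical below 0.06 rad and horizontal distance between fine_center and receiver_center below 0.004 m and z of fine_center in the frame of receiver_center between 0.0295 and 0.0345 m and contact force between the fingers and fine_sieve below 0.1 N), for 0.2 s.
3. coarse sieve seated in the fine sieve, let go (horizontal distance between receiver_center and scale_pan below 0.015 m and z of receiver_center in the frame of scale_pan between 0.0215 and 0.0265 m and angle between each of receiver_center, fine_center, coarse_center's own z axis and vertical below 0.06 rad and horizontal distance between fine_center and receiver_center below 0.004 m and z of fine_center in the frame of receiver_center between 0.0295 and 0.0345 m and horizontal distance between coarse_center and fine_center below 0.004 m and z of coarse_center in the frame of fine_center between 0.0245 and 0.0295 m and contact force between the fingers and coarse_sieve below 0.1 N), for 0.2 s.
4. lid seated in the coarse sieve, let go (horizontal distance between receiver_center and scale_pan below 0.015 m and z of receiver_center in the frame of scale_pan between 0.0215 and 0.0265 m and angle between each of receiver_center, fine_center, coarse_center, lid_center's own z axis and vertical below 0.06 rad and horizontal distance between fine_center and receiver_center below 0.004 m and z of fine_center in the frame of receiver_center between 0.0295 and 0.0345 m and horizontal distance between coarse_center and fine_center below 0.004 m and z of coarse_center in the frame of fine_center between 0.0245 and 0.0295 m and horizontal distance between lid_center and coarse_center below 0.004 m and z of lid_center in the frame of coarse_center between 0.0265 and 0.0315 m and contact force between the fingers and lid below 0.1 N), for 0.2 s.
At the end, for the whole second after the job is handed in: Receiver upright on the pan within 15 mm of its centre; fine sieve seated in the receiver, coarse sieve in the fine, lid in the coarse, each within 4 mm of the axis of the one below, within 2.5 mm of its seated height and level within 0.06 rad; all at rest (horizontal distance between receiver_center and scale_pan below 0.015 m and z of receiver_center in the frame of scale_pan between 0.0215 and 0.0265 m and angle between each of receiver_center, fine_center, coarse_center, lid_center's own z axis and vertical below 0.06 rad and horizontal distance between fine_center and receiver_center below 0.004 m and z of fine_center in the frame of receiver_center between 0.0295 and 0.0345 m and horizontal distance between coarse_center and fine_center below 0.004 m and z of coarse_center in the frame of fine_center between 0.0245 and 0.0295 m and horizontal distance between lid_center and coarse_center below 0.004 m and z of lid_center in the frame of coarse_center between 0.0265 and 0.0315 m and linear speed of each of receiver, fine_sieve, coarse_sieve, lid below 0.01 m/s); the robot touches nothing.
It fails at once if the stack of paper cups is shifted or tipped (more than 20 mm) (distance of cup_stack_center from where it was at the start of the episode above 0.02 m).
It fails at once if the single paper cup is shifted or tipped (more than 20 mm) (distance of paper_cup_center from where it was at the start of the episode above 0.02 m).
It fails at once if the clear box is shifted or tipped (more than 20 mm) (distance of clear_box_center from where it was at the start of the episode above 0.02 m).
It fails at once if a piece of the set is dropped or knocked (faster than 0.5 m/s, a fall of some 13 mm, without the fingers on it) ((contact force between the fingers and receiver below 0.05 N and linear speed of receiver above 0.5 m/s) or (contact force between the fingers and fine_sieve below 0.05 N and linear speed of fine_sieve above 0.5 m/s) or (contact force between the fingers and coarse_sieve below 0.05 N and linear speed of coarse_sieve above 0.5 m/s) or (contact force between the fingers and lid below 0.05 N and linear speed of lid above 0.5 m/s)).
It also fails if it takes over 99 s, if anything falls off the work surface, if the arm or the gripper's body presses on something with over 40 N, if the wrist force passes 120 N, or if a joint passes its speed limit or range.

## Working session

There is one attempt and no reset: what is moved stays moved. The work goes in short steps, Python scripts to look and compute and a shell command to move; the robot and the scene stay as the last step left them, time stands still between calls to the robot, and variables do not carry over. Pictures are saved under pics/ and viewed, at most 14 in all, crops included, and the job is handed in when it is done.

```bash
mkdir -p pics; cat > h.py <<'E'
import numpy as np, cv2
from workcell import manip
def shot(n,f):
    im=np.array(manip.camera(n)); cv2.imwrite('pics/'+f,im[...,::-1]); return im
def ray(n,u,v):
    p=manip.camera_params(n); f=192/np.tan(np.radians(p['fov_y'])/2)
    K=np.array([[f,0,p['cx']],[0,f,p['cy']],[0,0,1]])
    x,y=cv2.undistortPoints(np.array([[[u,v]]],float),K,np.array([p['k1'],0,0,0,0.]))[0,0]
    M=np.array(p['camera_from_world']); R=M[:3,:3]
    return -R.T@M[:3,3], R.T@np.array([x,-y,-1])
def onz(n,u,v,z):
    c,d=ray(n,u,v); return c+d*(z-c[2])/d[2]
def proj(n,P):
    p=manip.camera_params(n); f=192/np.tan(np.radians(p['fov_y'])/2)
    M=np.array(p['camera_from_world']); q=M[:3,:3]@np.array(P,float)+M[:3,3]
    x,y=q[0]/-q[2],-q[1]/-q[2]; s=1+p['k1']*(x*x+y*y)
    return np.array([f*x*s+p['cx'],f*y*s+p['cy']])
E
python3 - <<'E'
from h import *
for n in('top','scene'):
    im=shot(n,n+'0.png'); p=manip.camera_params(n); print({k:p[k] for k in('fov_y','cx','cy','k1')}); print(ray(n,256,192))
print(manip.get_obs(), manip.grip_point_offset)
E
```

```text
{'fov_y': 52.985513846611575, 'cx': 254.6456220775968, 'cy': 190.87294640751577, 'k1': 0.030636378268334347}
(array([ 0.47070749, -0.00690706,  1.13989956]), array([ 0.12170101, -0.00755204, -0.99254861]))
{'fov_y': 45.15967991750361, 'cx': 261.7140342173151, 'cy': 197.51004153042913, 'k1': 0.02648759950979035}
(array([ 1.48643344, -0.63657273,  0.88825613]), array([-0.66630544,  0.46665367, -0.58186509]))
{'clock': 0.1, 'joint_pos': array([ 1.23640794,  0.33281119, -0.06469795,  1.46081577,  0.0216142 ,
        1.34990831, -0.08847406]), 'joint_velocities': array([ 0.00146487, -0.00109921,  0.00073748, -0.00059859, -0.00041989,
       -0.00014506, -0.00062598]), 'tau': array([ 5.43464048e-04, -6.26739407e+01,  4.86421294e-02, -3.92431748e+01,
        1.61997846e-02,  7.01368059e-03,  2.99833118e-05]), 'position': array([ 0.1916198 , -0.59456435,  0.23061377]), 'ee_rot': array([ 9.87869368e-01,  1.55285939e-01, -1.31017870e-04, -6.09435433e-04]), 'ft_force': array([-0.23865703,  0.84370743,  0.65592331]), 'torque': array([-0.04538838,  0.03476144, -0.00547965]), 'grasp_force': 0.0, 'grip_width': 0.9959726355565369} 0.0187
```

View pics/top0.png

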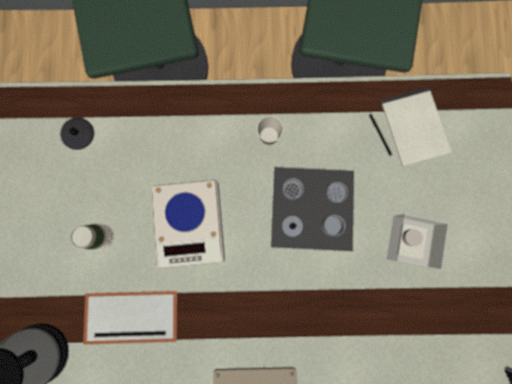

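View pics/scene0.png

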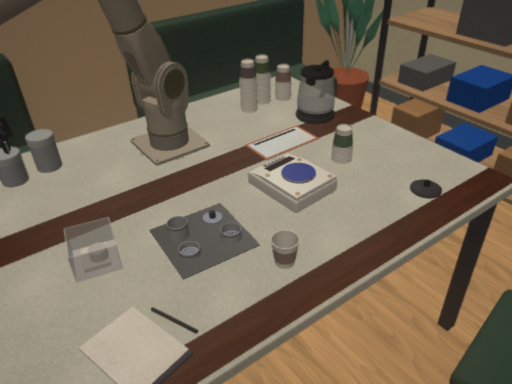

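The top view shows the scale pan at (185,211) and the mat around (313,208). On the mat are the lid (292,226), a grey round piece at (335,226), and two more pieces at (292,189) and (337,192). Next I'll zoom in to tell them apart.

```bash
python3 - <<'E'
from h import *
a=cv2.imread('pics/top0.png'); b=cv2.imread('pics/scene0.png')
z=lambda i,s:cv2.resize(i,None,fx=s,fy=s,interpolation=cv2.INTER_CUBIC)
A=z(a[160:255,265:361],4);B=z(b[200:275,145:262],3.4)
h=max(A.shape[0],B.shape[0]); C=np.zeros((h,A.shape[1]+B.shape[1],3),np.uint8)
C[:A.shape[0],:A.shape[1]]=A;C[:B.shape[0],A.shape[1]:]=B
cv2.imwrite('pics/crop0.png',C)
# pan
hsv=cv2.cvtColor(a,cv2.COLOR_BGR2HSV)
m=cv2.inRange(hsv,(110,150,60),(130,255,255)); m[:,:100]=0;m[:,260:]=0
c=max(cv2.findContours(m,0,1)[0],key=cv2.contourArea); e=cv2.fitEllipse(c); print(e, onz('top',*e[0],.078))
hs=cv2.cvtColor(b,cv2.COLOR_BGR2HSV); m=cv2.inRange(hs,(105,80,40),(130,255,255)); m[:150]=0;m[200:]=0
c=max([k for k in cv2.findContours(m[:, :340],0,1)[0]],key=cv2.contourArea); e=cv2.fitEllipse(c); print(e, onz('scene',*e[0],.078))
# mat corners
for u,v in((275,168),(354,170),(352,250),(272,247)): print(onz('top',u,v,.003))
for n,p in dict(cup=(270,131),stack=(89,237),box=(417,241)).items(): print(n,onz('top',*p,.08))
E
```

```text
((184.29945373535156, 211.67555236816406), (35.11327362060547, 35.976810455322266), 66.76541900634766) [0.55029438 0.18370897 0.078     ]
((298.22265625, 171.62705993652344), (16.845312118530273, 31.70953941345215), 91.61695861816406) [0.55135682 0.18575175 0.078     ]
[ 0.68139987 -0.07399188  0.003     ]
[ 0.67044575 -0.30987534  0.003     ]
[ 0.43435113 -0.29147603  0.003     ]
[ 0.44743896 -0.05888035  0.003     ]
cup [ 0.77352829 -0.05815053  0.08      ]
stack [0.48682901 0.44077289 0.08      ]
box [ 0.45786826 -0.44910696  0.08      ]
```

View pics/crop0.png

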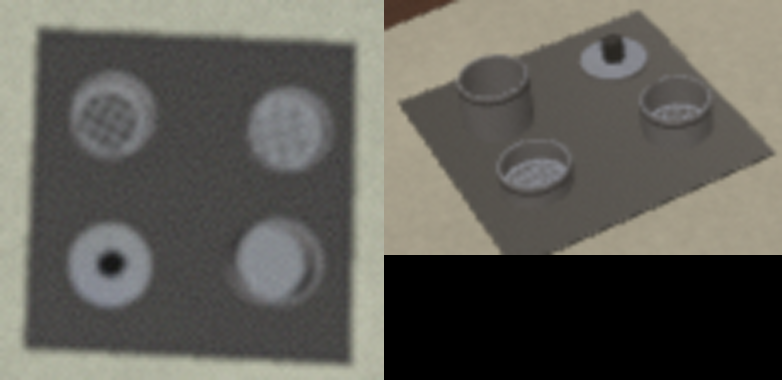

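The crop settles it: coarse sieve at top-left, fine sieve top-right, lid bottom-left and receiver bottom-right. In the scene image the receiver is the tall cup. Next I'll measure their centres.

```bash
python3 - <<'E'
from h import *
a=cv2.imread('pics/top0.png')
sp=dict(coarse=(292,189,.009,.041),fine=(337,192,.009,.031),lid=(292,226,.009,.015),rec=(335,226,.003,.051))
g=cv2.cvtColor(a,cv2.COLOR_BGR2GRAY)
g4=cv2.resize(cv2.GaussianBlur(g,(3,3),0),None,fx=4,fy=4,interpolation=cv2.INTER_CUBIC)
print('mat',np.median(g[205:212,280:345]))
mat=np.median(g[205:212,280:345])
for n,(u,v,zb,zt) in sp.items():
    m=np.zeros_like(g4); r=16
    sub=g4[4*(v-r):4*(v+r),4*(u-r):4*(u+r)]; b=(sub>mat+22).astype(np.uint8)
    c=cv2.convexHull(max(cv2.findContours(b,0,1)[0],key=cv2.contourArea)); M=cv2.moments(c)
    pu=(M['m10']/M['m00']+.5)/4-.5+u-r; pv=(M['m01']/M['m00']+.5)/4-.5+v-r
    P=onz('top',pu,pv,(zb+zt)/2+.002)
    # min-y side check: hull extents in px
    (x,y,w,h)=cv2.boundingRect(c)
    q=np.array([proj('top',P+[dx,dy,z-P[2]]) for z in(zb,zt) for dx,dy in [(.03*np.cos(t),.03*np.sin(t)) for t in np.linspace(0,6.28,60)]])
    print(n,(pu,pv),P.round(4),'meas',(u-r+x/4,u-r+(x+w)/4,v-r+y/4,v-r+(y+h)/4),'pred',(q.min(0).round(1),q.max(0).round(1)),'scene',proj('scene',[P[0],P[1],zt]).round(1))
E
```

```text
mat 71.0
coarse (292.6722870634355, 188.25536053694464) [ 0.616  -0.1224  0.027 ] meas (282.75, 303.5, 178.0, 199.25) pred (array([281.9, 177.3]), array([303.6, 199.1])) scene [229.6 229. ]
fine (336.76362664222427, 191.83444087992666) [ 0.6035 -0.2513  0.022 ] meas (327.0, 347.5, 181.75, 202.75) pred (array([325.7, 181.2]), array([347.8, 202.5])) scene [188.  248.1]
lid (292.035560252797, 225.82528752811228) [ 0.5074 -0.1183  0.014 ] meas (281.75, 303.25, 215.5, 237.25) pred (array([281.6, 215.5]), array([302.4, 236.2])) scene [211.5 216.7]
rec (333.8276164967456, 224.94653245780773) [ 0.5071 -0.2368  0.029 ] meas (323.75, 345.75, 214.5, 236.25) pred (array([321.8, 214. ]), array([346.1, 235.6])) scene [175.1 222.7]
```

```bash
cat >> h.py <<'E'
from scipy.spatial.transform import Rotation
def go(x,y,z,yaw=45):
    o=manip.get_obs(); R=Rotation.from_quat(o['ee_rot'])
    d=R.inv().apply(np.array([x,y,z])-o['position'])/.08
    W=Rotation.from_matrix(np.array([[np.cos(np.radians(yaw)),np.sin(np.radians(yaw)),0],[np.sin(np.radians(yaw)),-np.cos(np.radians(yaw)),0],[0,0,-1]]))
    print('pos',o['position'].round(4),'share',d.round(3),'turn',((R.inv()*W).as_rotvec(degrees=True)/45).round(3),'t',round(o['clock'],1),'f',o['ft_force'].round(1),'w',round(o['grip_width'],3),round(o['grasp_force'],1))
E
python3 - <<'E'
from h import *
for n,u,v,z in(('rec',177.2,223.1,.051),('fine',189.7,249.1,.031),('coarse',230.6,230,.041),('lid',212.6,216.8,.015)): print(n,onz('scene',u,v,z).round(4))
go(.506,-.235,.16)
E
```

```text
rec [ 0.5123 -0.2328  0.051 ]
fine [ 0.6098 -0.2496  0.031 ]
coarse [ 0.6215 -0.1227  0.041 ]
lid [ 0.5098 -0.116   0.015 ]
pos [ 0.1916 -0.5946  0.2306] share [ 5.119 -3.071  0.886] turn [-0.002 -0.    -0.603] t 0.1 f [-0.2  0.8  0.7] w 0.996 0.0
```

```bash
python3 -m inch '[[[0.1,-0.06,0],[0,0,-0.06]],[[0.2,-0.12,0],[0,0,-0.12]],[[0.3,-0.18,0],[0,0,-0.18]],[[0.4,-0.24,0],[0,0,-0.24]],[[0.5,-0.3,0],[0,0,-0.3]],[[0.6,-0.36,0],[0,0,-0.36]],[[0.7,-0.42,0],[0,0,-0.42]],[[0.85,-0.5,0],[0,0,-0.5]],[[1,-0.6,0],[0,0,-0.603]],[[1,-0.6,0],[0,0,-0.603]]]' 1 40
python3 -c "
from h import *
go(.5095,-.234,.16)"
```

```text
clock: 1.1
position: [0.2548, -0.5232, 0.2311]
ee_rot: [0.923, 0.385, 0.0, -0.0]
ft_force: [0.2, 0.0, 0.1]
grip_width: 1.002
grasp_force: 0.0
pos [ 0.2548 -0.5232  0.2311] share [ 4.808 -0.284  0.894] turn [-0.    -0.001  0.005] t 1.1 f [0.2 0.  0.1] w 1.002 0.0
```

```bash

python3 -m inch '[[[0.1,0,0],[0,0,0]],[[0.2,0,0],[0,0,0]],[[0.3,0,0],[0,0,0]],[[0.4,0,0],[0,0,0]],[[0.5,0,0],[0,0,0]],[[0.6,0,0],[0,0,0]],[[0.7,0,0],[0,0,0]],[[0.8,0,0],[0,0,0]],[[0.9,0,0],[0,0,0]],[[1,0,0],[0,0,0]]]' >/dev/null
python3 -m inch '[[[0.1,0,0],[0,0,0]],[[0.2,0,0],[0,0,0]],[[0.3,0,0],[0,0,0]],[[0.4,0,0],[0,0,0]],[[0.5,0,0],[0,0,0]],[[0.6,0,0],[0,0,0]],[[0.7,0,0],[0,0,0]],[[0.8,0,0],[0,0,0]],[[0.9,0,0],[0,0,0]],[[1,0,0],[0,0,0]]]' >/dev/null
python3 -m inch '[[[0.1,0,0],[0,0,0]],[[0.2,0,0],[0,0,0]],[[0.3,0,0],[0,0,0]],[[0.4,0,0],[0,0,0]],[[0.5,0,0],[0,0,0]],[[0.6,0,0],[0,0,0]],[[0.7,0,0],[0,0,0]],[[0.8,0,0],[0,0,0]],[[0.9,0,0],[0,0,0]],[[1,0,0],[0,0,0]]]' >/dev/null
python3 -m inch '[[[0.1,0,0],[0,0,0]],[[0.2,0,0],[0,0,0]],[[0.3,-0.1,0],[0,0,0]],[[0.4,-0.1,0],[0,0,0]],[[0.5,-0.1,0.1],[0,0,0]],[[0.6,-0.1,0.2],[0,0,0]],[[0.7,-0.2,0.3],[0,0,0]],[[0.8,-0.2,0.4],[0,0,0]],[[0.9,-0.2,0.4],[0,0,0]],[[1,-0.2,0.4],[0,0,0]]]'
python3 -c "
from h import *
go(.5095,-.234,.09)"
```

```text
clock: 5.1
position: [0.4686, -0.2866, 0.1992]
ee_rot: [0.924, 0.383, -0.0, -0.0]
ft_force: [0.2, -0.5, -0.7]
grip_width: 1.0
grasp_force: 0.0
pos [ 0.4686 -0.2866  0.1992] share [ 0.827 -0.103  1.365] turn [-0.  0. -0.] t 5.1 f [ 0.2 -0.5 -0.7] w 1.0 0.0
```

```bash

python3 -m inch '[[[0.1,0,0.1],[0,0,0]],[[0.2,0,0.2],[0,0,0]],[[0.3,0,0.3],[0,0,0]],[[0.4,-0.03,0.4],[0,0,0]],[[0.5,-0.05,0.5],[0,0,0]],[[0.6,-0.07,0.6],[0,0,0]],[[0.7,-0.1,0.7],[0,0,0]],[[0.83,-0.1,0.8],[0,0,0]],[[0.83,-0.1,0.9],[0,0,0]],[[0.83,-0.1,0.9],[0,0,0]]]'
python3 - <<'E'
from h import *
go(.5095,-.234,.025)
im=shot('scene','s1.png'); t=shot('top','t1.png')
z=lambda i,s:cv2.resize(i,None,fx=s,fy=s,interpolation=cv2.INTER_CUBIC)
A=z(im[150:275,120:270],2.6);B=z(t[160:260,265:365],3.25)
C=np.hstack([A,B[:A.shape[0]]]);cv2.imwrite('pics/c1.png',C[...,::-1])
E
```

```text
clock: 6.1
position: [0.5089, -0.2341, 0.1259]
ee_rot: [0.924, 0.383, -0.001, -0.001]
ft_force: [-0.3, -0.2, -0.3]
grip_width: 0.998
grasp_force: 0.0
pos [ 0.5089 -0.2341  0.1259] share [0.007 0.006 1.262] turn [-0.002  0.001  0.001] t 6.1 f [-0.3 -0.2 -0.3] w 0.998 0.0
```

View pics/c1.png

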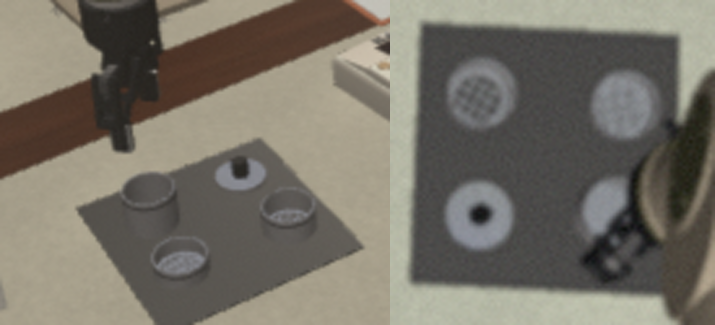

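The scene view shows the open gripper above and beyond the receiver, with a fingertip near (167,208). I'll check that against the projected fingertip positions.

```bash
python3 -c "
from h import *
for s in(-1,1): print(proj('scene',[.509+s*.0425*.707,-.234-s*.0425*.707,.137]),proj('top',[.509+s*.0425*.707,-.234-s*.0425*.707,.137]))
print(proj('scene',[.5095,-.234,.051]))"
```

```text
[176.82546179 189.68193965] [330.2183664  234.59165821]
[167.55076541 207.87580058] [352.28521174 210.90768354]
[176.36968835 222.77646021]
```

```bash

python3 -m inch '[[[0,0,0.1],[0,0,0]],[[0,0,0.2],[0,0,0]],[[0,0,0.3],[0,0,0]],[[0,0,0.4],[0,0,0]],[[0,0,0.5],[0,0,0]],[[0,0,0.6],[0,0,0]],[[0,0,0.7],[0,0,0]],[[0,0,0.8],[0,0,0]],[[0,0,0.9],[0,0,0]],[[0,0,1],[0,0,0]]]' 0.9 40
python3 -m inch '[[[0,0,0.1],[0,0,0]],[[0,0,0.2],[0,0,0]],[[0,0,0.26],[0,0,0]],[[0,0,0.26],[0,0,0]],[[0,0,0.26],[0,0,0]],[[0,0,0.26],[0,0,0]],[[0,0,0.26],[0,0,0]],[[0,0,0.26],[0,0,0]],[[0,0,0.26],[0,0,0]],[[0,0,0.26],[0,0,0]]]'
python3 -m inch '[[[0,0,0],[0,0,0]],[[0,0,0],[0,0,0]],[[0,0,0],[0,0,0]],[[0,0,0],[0,0,0]],[[0,0,0],[0,0,0]],[[0,0,0],[0,0,0]],[[0,0,0],[0,0,0]],[[0,0,0],[0,0,0]],[[0,0,0],[0,0,0]],[[0,0,0],[0,0,0]]]' 0.4 30
```

```text
clock: 7.2
position: [0.5094, -0.2345, 0.0467]
ee_rot: [0.924, 0.383, 0.0, 0.0]
ft_force: [0.0, 0.5, -0.3]
grip_width: 0.899
grasp_force: 0.0
clock: 8.2
position: [0.5095, -0.2345, 0.0266]
ee_rot: [0.924, 0.383, 0.0, 0.0]
ft_force: [0.4, 0.3, 0.3]
grip_width: 0.899
grasp_force: 0.0
clock: 9.2
position: [0.5095, -0.2345, 0.0268]
ee_rot: [0.924, 0.383, -0.0, 0.0]
ft_force: [-1.8, -0.7, 4.9]
grip_width: 0.695
grasp_force: 32.8
```

```bash

python3 -m inch '[[[0,0,-0.1],[0,0,0]],[[0,0,-0.2],[0,0,0]],[[0,0,-0.3],[0,0,0]],[[0,0,-0.4],[0,0,0]],[[0,0,-0.5],[0,0,0]],[[0,0,-0.6],[0,0,0]],[[0,0,-0.7],[0,0,0]],[[0,0,-0.8],[0,0,0]],[[0,0,-0.9],[0,0,0]],[[0,0,-1],[0,0,0]]]'
python3 -c "
from h import *
go(.551,.185,.14)"
```

```text
clock: 10.2
position: [0.5094, -0.2344, 0.1072]
ee_rot: [0.924, 0.383, 0.0, 0.0]
ft_force: [0.3, 0.1, -2.3]
grip_width: 0.695
grasp_force: 32.8
pos [ 0.5094 -0.2344  0.1072] share [ 4.075 -3.34  -0.41 ] turn [0. 0. 0.] t 10.2 f [ 0.3  0.1 -2.3] w 0.695 32.8
```

```bash

python3 -m inch '[[[0.1,-0.08,-0.1],[0,0,0]],[[0.2,-0.16,-0.2],[0,0,0]],[[0.3,-0.24,-0.3],[0,0,0]],[[0.4,-0.32,-0.4],[0,0,0]],[[0.5,-0.4,-0.4],[0,0,0]],[[0.6,-0.5,-0.4],[0,0,0]],[[0.7,-0.58,-0.4],[0,0,0]],[[0.8,-0.66,-0.4],[0,0,0]],[[0.9,-0.74,-0.4],[0,0,0]],[[1,-0.83,-0.4],[0,0,0]]]' >/dev/null
python3 -m inch '[[[0.1,-0.08,0],[0,0,0]],[[0.2,-0.16,0],[0,0,0]],[[0.3,-0.24,0],[0,0,0]],[[0.4,-0.32,0],[0,0,0]],[[0.5,-0.4,0],[0,0,0]],[[0.6,-0.5,0],[0,0,0]],[[0.7,-0.58,0],[0,0,0]],[[0.8,-0.66,0],[0,0,0]],[[0.9,-0.74,0],[0,0,0]],[[1,-0.83,0],[0,0,0]]]' >/dev/null
python3 -m inch '[[[0.1,-0.08,0],[0,0,0]],[[0.2,-0.16,0],[0,0,0]],[[0.3,-0.24,0],[0,0,0]],[[0.4,-0.32,0],[0,0,0]],[[0.5,-0.4,0],[0,0,0]],[[0.6,-0.5,0],[0,0,0]],[[0.7,-0.58,0],[0,0,0]],[[0.8,-0.66,0],[0,0,0]],[[0.9,-0.74,0],[0,0,0]],[[1,-0.83,0],[0,0,0]]]' >/dev/null
python3 -m inch '[[[0.1,-0.08,0],[0,0,0]],[[0.2,-0.16,0],[0,0,0]],[[0.3,-0.24,0],[0,0,0]],[[0.4,-0.32,0],[0,0,0]],[[0.5,-0.4,0],[0,0,0]],[[0.6,-0.5,0],[0,0,0]],[[0.7,-0.58,0],[0,0,0]],[[0.8,-0.66,0],[0,0,0]],[[0.9,-0.74,0],[0,0,0]],[[1,-0.83,0],[0,0,0]]]'
python3 -c "
from h import *
go(.551,.185,.1025)"
```

```text
clock: 14.2
position: [0.5481, 0.1804, 0.1385]
ee_rot: [0.924, 0.383, 0.0, 0.0]
ft_force: [0.5, -0.8, -1.2]
grip_width: 0.694
grasp_force: 32.9
pos [0.5481 0.1804 0.1385] share [ 0.067 -0.015  0.45 ] turn [ 0.  0. -0.] t 14.2 f [ 0.5 -0.8 -1.2] w 0.694 32.9
```

```bash

python3 -m inch '[[[0.07,-0.02,0.05],[0,0,0]],[[0.07,-0.02,0.1],[0,0,0]],[[0.07,-0.02,0.2],[0,0,0]],[[0.07,-0.02,0.3],[0,0,0]],[[0.07,-0.02,0.36],[0,0,0]],[[0.07,-0.02,0.39],[0,0,0]],[[0.07,-0.02,0.41],[0,0,0]],[[0.07,-0.02,0.42],[0,0,0]],[[0.07,-0.02,0.43],[0,0,0]],[[0.07,-0.02,0.43],[0,0,0]]]'
python3 - <<'E'
from h import *
go(.551,.185,.1018)
im=shot('scene','s2.png'); t=shot('top','t2.png')
z=lambda i,s:cv2.resize(i,None,fx=s,fy=s,interpolation=cv2.INTER_CUBIC)
A=z(im[80:215,230:365],3);B=z(t[150:285,135:270],3)
cv2.imwrite('pics/c2.png',np.hstack([A,B])[...,::-1])
E
```

```text
clock: 15.2
position: [0.5508, 0.1847, 0.1042]
ee_rot: [0.924, 0.383, 0.0, 0.0]
ft_force: [-1.2, 0.3, -1.5]
grip_width: 0.696
grasp_force: 32.9
pos [0.5508 0.1847 0.1042] share [ 0.004 -0.     0.03 ] turn [ 0. -0.  0.] t 15.2 f [-1.2  0.3 -1.5] w 0.696 32.9
```

View pics/c2.png

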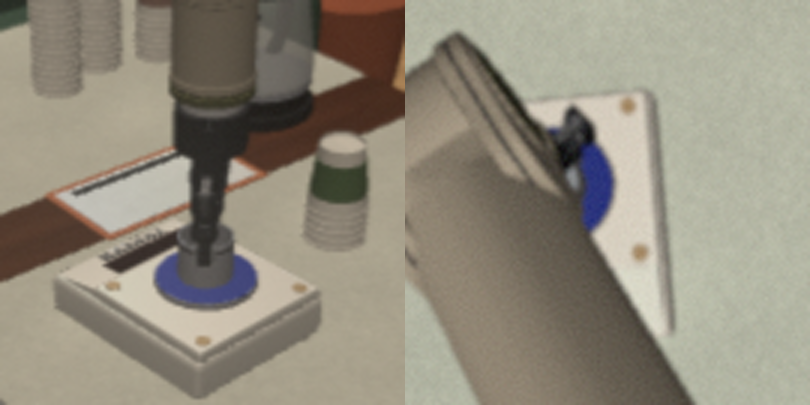

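The receiver is upright and centred in the blue pan, in the scene crop at about (205,265). I'll lower it the last 2–3 mm and let go.

```bash

python3 -m inch '[[[0,0,0.01],[0,0,0]],[[0,0,0.015],[0,0,0]],[[0,0,0.02],[0,0,0]],[[0,0,0.025],[0,0,0]],[[0,0,0.03],[0,0,0]],[[0,0,0.03],[0,0,0]],[[0,0,0.03],[0,0,0]],[[0,0,0.03],[0,0,0]],[[0,0,0.03],[0,0,0]],[[0,0,0.03],[0,0,0]]]'
python3 -m inch '[[[0,0,0],[0,0,0]],[[0,0,0],[0,0,0]],[[0,0,0],[0,0,0]],[[0,0,0],[0,0,0]],[[0,0,0],[0,0,0]],[[0,0,0],[0,0,0]],[[0,0,0],[0,0,0]],[[0,0,0],[0,0,0]],[[0,0,0],[0,0,0]],[[0,0,0],[0,0,0]]]' 0.9
python3 -m inch '[[[0,0,-0.1],[0,0,0]],[[0,0,-0.2],[0,0,0]],[[0,0,-0.3],[0,0,0]],[[0,0,-0.4],[0,0,0]],[[0,0,-0.5],[0,0,0]],[[0,0,-0.6],[0,0,0]],[[0,0,-0.7],[0,0,0]],[[0,0,-0.8],[0,0,0]],[[0,0,-0.9],[0,0,0]],[[0,0,-1],[0,0,0]]]'
python3 -c "
from h import *
go(.6065,-.25,.1)"
```

```text
clock: 16.3
position: [0.5507, 0.1847, 0.1019]
ee_rot: [0.924, 0.383, 0.0, 0.0]
ft_force: [-3.4, -1.6, 4.9]
grip_width: 0.695
grasp_force: 33.4
clock: 17.3
position: [0.5507, 0.1847, 0.1017]
ee_rot: [0.924, 0.383, 0.0, 0.0]
ft_force: [-0.5, 0.5, 0.5]
grip_width: 0.902
grasp_force: 0.0
clock: 18.3
position: [0.5507, 0.1847, 0.1824]
ee_rot: [0.924, 0.383, 0.0, 0.0]
ft_force: [-0.2, 0.5, 0.2]
grip_width: 0.899
grasp_force: 0.0
pos [0.5507 0.1847 0.1824] share [-3.349  4.335  1.03 ] turn [ 0.  0. -0.] t 18.3 f [-0.2  0.5  0.2] w 0.899 0.0
```

```bash

python3 -m inch '[[[-0.08,0.1,0],[0,0,0]],[[-0.16,0.2,0],[0,0,0]],[[-0.24,0.3,0],[0,0,0]],[[-0.32,0.4,0],[0,0,0]],[[-0.4,0.5,0],[0,0,0]],[[-0.48,0.6,0],[0,0,0]],[[-0.56,0.7,0],[0,0,0]],[[-0.64,0.8,0],[0,0,0]],[[-0.72,0.9,0],[0,0,0]],[[-0.8,1,0],[0,0,0]]]' >/dev/null
python3 -m inch '[[[-0.08,0.1,0],[0,0,0]],[[-0.16,0.2,0],[0,0,0]],[[-0.24,0.3,0],[0,0,0]],[[-0.32,0.4,0],[0,0,0]],[[-0.4,0.5,0],[0,0,0]],[[-0.48,0.6,0],[0,0,0]],[[-0.56,0.7,0],[0,0,0]],[[-0.64,0.8,0],[0,0,0]],[[-0.72,0.9,0],[0,0,0]],[[-0.8,1,0],[0,0,0]]]' >/dev/null
python3 -m inch '[[[-0.08,0.1,0],[0,0,0]],[[-0.16,0.2,0],[0,0,0]],[[-0.24,0.3,0],[0,0,0]],[[-0.32,0.4,0],[0,0,0]],[[-0.4,0.5,0],[0,0,0]],[[-0.48,0.6,0],[0,0,0]],[[-0.56,0.7,0],[0,0,0]],[[-0.64,0.8,0],[0,0,0]],[[-0.72,0.9,0],[0,0,0]],[[-0.8,1,0],[0,0,0]]]' >/dev/null
python3 -m inch '[[[-0.08,0.1,0],[0,0,0]],[[-0.16,0.2,0],[0,0,0]],[[-0.24,0.3,0],[0,0,0]],[[-0.32,0.4,0.1],[0,0,0]],[[-0.4,0.5,0.2],[0,0,0]],[[-0.48,0.6,0.3],[0,0,0]],[[-0.56,0.7,0.4],[0,0,0]],[[-0.64,0.8,0.5],[0,0,0]],[[-0.72,0.9,0.6],[0,0,0]],[[-0.8,1,0.7],[0,0,0]]]'
python3 - <<'E'
from h import *
go(.6065,-.25,.013)
im=shot('scene','s3.png'); t=shot('top','t3.png')
z=lambda i,s:cv2.resize(i,None,fx=s,fy=s,interpolation=cv2.INTER_CUBIC)
A=z(im[120:275,230:365],2.8);B=z(t[150:285,135:360],2.2)
C=np.zeros((434,378+495,3),np.uint8);C[:,:378]=A;C[:297,378:]=B;cv2.imwrite('pics/c3.png',C[:,:800,::-1])
E
```

```text
clock: 22.3
position: [0.5961, -0.2234, 0.125]
ee_rot: [0.924, 0.383, -0.0, 0.0]
ft_force: [-0.5, -0.5, -0.1]
grip_width: 0.899
grasp_force: 0.0
pos [ 0.5961 -0.2234  0.125 ] share [-0.143  0.327  1.4  ] turn [-0.  0. -0.] t 22.3 f [-0.5 -0.5 -0.1] w 0.899 0.0
```

View pics/c3.png

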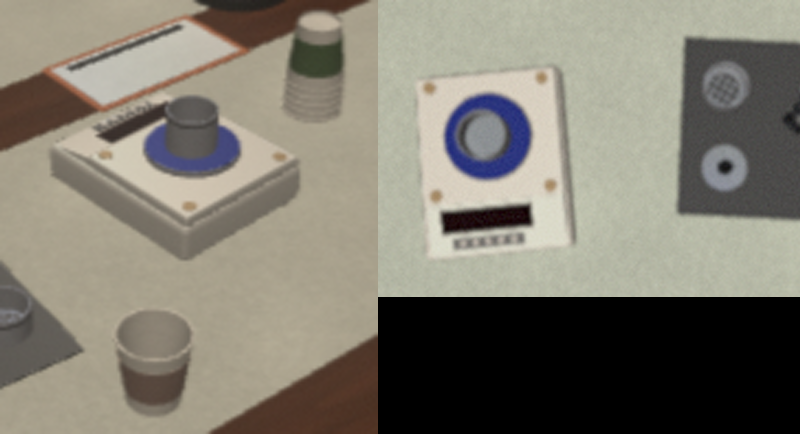

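The receiver stands upright in the middle of the pan; in the top crop the pan is centred at (488,136) and the cup at (483,136), with the tilt explained by parallax. On to the fine sieve.

```bash

python3 -m inch '[[[-0.05,0.1,0],[0,0,0]],[[-0.1,0.2,0],[0,0,0]],[[-0.14,0.33,0.1],[0,0,0]],[[-0.14,0.33,0.2],[0,0,0]],[[-0.14,0.33,0.3],[0,0,0]],[[-0.14,0.33,0.4],[0,0,0]],[[-0.14,0.33,0.5],[0,0,0]],[[-0.14,0.33,0.6],[0,0,0]],[[-0.14,0.33,0.7],[0,0,0]],[[-0.14,0.33,0.8],[0,0,0]]]'
python3 -c "
from h import *
go(.6065,-.25,.013)"
```

```text
clock: 23.4
position: [0.6067, -0.2491, 0.0611]
ee_rot: [0.924, 0.383, -0.0, 0.0]
ft_force: [0.2, 0.2, -0.1]
grip_width: 0.899
grasp_force: 0.0
pos [ 0.6067 -0.2491  0.0611] share [-0.01   0.006  0.601] turn [0. 0. 0.] t 23.4 f [ 0.2  0.2 -0.1] w 0.899 0.0
```

```bash

python3 -m inch '[[[-0.01,0,0.1],[0,0,0]],[[-0.01,0,0.2],[0,0,0]],[[-0.01,0,0.3],[0,0,0]],[[-0.01,0,0.4],[0,0,0]],[[-0.01,0,0.5],[0,0,0]],[[-0.01,0,0.57],[0,0,0]],[[-0.01,0,0.6],[0,0,0]],[[-0.01,0,0.6],[0,0,0]],[[-0.01,0,0.6],[0,0,0]],[[-0.01,0,0.6],[0,0,0]]]'
python3 -m inch '[[[0,0,0],[0,0,0]],[[0,0,0],[0,0,0]],[[0,0,0],[0,0,0]],[[0,0,0],[0,0,0]],[[0,0,0],[0,0,0]],[[0,0,0],[0,0,0]],[[0,0,0],[0,0,0]],[[0,0,0],[0,0,0]],[[0,0,0],[0,0,0]],[[0,0,0],[0,0,0]]]' 0.4 30
python3 -m inch '[[[0,0,-0.1],[0,0,0]],[[0,0,-0.2],[0,0,0]],[[0,0,-0.3],[0,0,0]],[[0,0,-0.4],[0,0,0]],[[0,0,-0.5],[0,0,0]],[[0,0,-0.6],[0,0,0]],[[0,0,-0.7],[0,0,0]],[[0,0,-0.8],[0,0,0]],[[0,0,-0.9],[0,0,0]],[[0,0,-1],[0,0,0]]]'
python3 -c "
from h import *
go(.5507,.1847,.16)"
```

```text
clock: 24.4
position: [0.6065, -0.2499, 0.0142]
ee_rot: [0.924, 0.383, 0.0, 0.0]
ft_force: [0.4, -0.6, 0.2]
grip_width: 0.898
grasp_force: 0.0
clock: 25.4
position: [0.6065, -0.2498, 0.0143]
ee_rot: [0.924, 0.383, 0.0, 0.0]
ft_force: [-2.1, 1.0, 5.5]
grip_width: 0.692
grasp_force: 32.9
clock: 26.4
position: [0.6062, -0.2497, 0.0944]
ee_rot: [0.924, 0.383, 0.0, 0.0]
ft_force: [0.8, 0.9, 0.0]
grip_width: 0.689
grasp_force: 32.5
pos [ 0.6062 -0.2497  0.0944] share [ 3.35  -4.33  -0.821] turn [ 0.  0. -0.] t 26.4 f [0.8 0.9 0. ] w 0.689 32.5
```

```bash

python3 -m inch '[[[0.08,-0.1,-0.1],[0,0,0]],[[0.16,-0.2,-0.2],[0,0,0]],[[0.24,-0.3,-0.3],[0,0,0]],[[0.32,-0.4,-0.4],[0,0,0]],[[0.4,-0.5,-0.5],[0,0,0]],[[0.48,-0.6,-0.6],[0,0,0]],[[0.56,-0.7,-0.7],[0,0,0]],[[0.64,-0.8,-0.8],[0,0,0]],[[0.72,-0.9,-0.9],[0,0,0]],[[0.8,-1,-1],[0,0,0]]]' >/dev/null
python3 -m inch '[[[0.08,-0.1,0],[0,0,0]],[[0.16,-0.2,0],[0,0,0]],[[0.24,-0.3,0],[0,0,0]],[[0.32,-0.4,0],[0,0,0]],[[0.4,-0.5,0],[0,0,0]],[[0.48,-0.6,0],[0,0,0]],[[0.56,-0.7,0],[0,0,0]],[[0.64,-0.8,0],[0,0,0]],[[0.72,-0.9,0],[0,0,0]],[[0.8,-1,0],[0,0,0]]]' >/dev/null
python3 -m inch '[[[0.08,-0.1,0],[0,0,0]],[[0.16,-0.2,0],[0,0,0]],[[0.24,-0.3,0],[0,0,0]],[[0.32,-0.4,0],[0,0,0]],[[0.4,-0.5,0],[0,0,0]],[[0.48,-0.6,0],[0,0,0]],[[0.56,-0.7,0],[0,0,0]],[[0.64,-0.8,0],[0,0,0]],[[0.72,-0.9,0],[0,0,0]],[[0.8,-1,0],[0,0,0]]]' >/dev/null
python3 -m inch '[[[0.08,-0.1,0],[0,0,0]],[[0.16,-0.2,0],[0,0,0]],[[0.24,-0.3,0],[0,0,0]],[[0.32,-0.4,0],[0,0,0]],[[0.4,-0.5,0],[0,0,0]],[[0.48,-0.6,0],[0,0,0]],[[0.56,-0.7,0],[0,0,0]],[[0.64,-0.8,0],[0,0,0]],[[0.72,-0.9,0],[0,0,0]],[[0.8,-1,0],[0,0,0]]]'
python3 -c "
from h import *
go(.5507,.1847,.1313)"
```

```text
clock: 30.4
position: [0.5608, 0.1584, 0.1737]
ee_rot: [0.924, 0.383, 0.0, 0.0]
ft_force: [0.2, -0.6, -1.4]
grip_width: 0.69
grasp_force: 32.5
pos [0.5608 0.1584 0.1737] share [ 0.143 -0.322  0.53 ] turn [ 0.  0. -0.] t 30.4 f [ 0.2 -0.6 -1.4] w 0.69 32.5
```

```bash

python3 -m inch '[[[0.05,-0.1,0],[0,0,0]],[[0.1,-0.2,0],[0,0,0]],[[0.14,-0.3,0],[0,0,0]],[[0.145,-0.325,0.1],[0,0,0]],[[0.145,-0.325,0.2],[0,0,0]],[[0.145,-0.325,0.3],[0,0,0]],[[0.145,-0.325,0.37],[0,0,0]],[[0.145,-0.325,0.37],[0,0,0]],[[0.145,-0.325,0.37],[0,0,0]],[[0.145,-0.325,0.37],[0,0,0]]]'
python3 - <<'E'
from h import *
go(.5507,.1847,.1313)
im=shot('scene','s4.png')
cv2.imwrite('pics/c4.png',cv2.resize(im[120:210,250:350],None,fx=5,fy=5,interpolation=cv2.INTER_CUBIC)[...,::-1])
E
```

```text
clock: 31.4
position: [0.551, 0.1841, 0.1444]
ee_rot: [0.924, 0.383, 0.0, 0.0]
ft_force: [-0.0, 0.1, -0.7]
grip_width: 0.691
grasp_force: 32.5
pos [0.551  0.1841 0.1444] share [ 0.002 -0.008  0.164] turn [ 0.    -0.001 -0.   ] t 31.4 f [-0.   0.1 -0.7] w 0.691 32.5
```

View pics/c4.png

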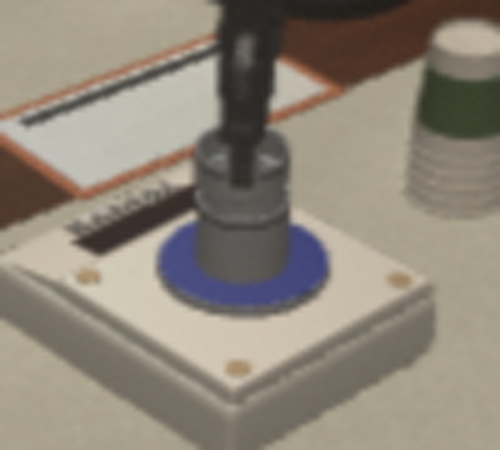

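The fine sieve, with edges at columns 195–290, lines up with the receiver at 196–290. I'll lower it gently.

```bash

python3 -m inch '[[[0,-0.008,0.02],[0,0,0]],[[0,-0.008,0.04],[0,0,0]],[[0,-0.008,0.06],[0,0,0]],[[0,-0.008,0.08],[0,0,0]],[[0,-0.008,0.1],[0,0,0]],[[0,-0.008,0.12],[0,0,0]],[[0,-0.008,0.14],[0,0,0]],[[0,-0.008,0.15],[0,0,0]],[[0,-0.008,0.16],[0,0,0]],[[0,-0.008,0.165],[0,0,0]]]'
```

```text
clock: 32.45
position: [0.5503, 0.1846, 0.1312]
ee_rot: [0.924, 0.383, 0.0, 0.0]
ft_force: [-2.5, -1.2, 5.6]
grip_width: 0.693
grasp_force: 33.2
```

Contact came at the expected seated height, so I'll release and lift.

```bash

python3 -m inch '[[[0,0,0],[0,0,0]],[[0,0,0],[0,0,0]],[[0,0,0],[0,0,0]],[[0,0,0],[0,0,0]],[[0,0,0],[0,0,0]],[[0,0,0],[0,0,0]],[[0,0,0],[0,0,0]],[[0,0,0],[0,0,0]],[[0,0,0],[0,0,0]],[[0,0,0],[0,0,0]]]' 0.9
python3 -m inch '[[[0,0,-0.1],[0,0,0]],[[0,0,-0.2],[0,0,0]],[[0,0,-0.3],[0,0,0]],[[0,0,-0.4],[0,0,0]],[[0,0,-0.5],[0,0,0]],[[0,0,-0.6],[0,0,0]],[[0,0,-0.7],[0,0,0]],[[0,0,-0.7],[0,0,0]],[[0,0,-0.7],[0,0,0]],[[0,0,-0.7],[0,0,0]]]'
python3 -c "
from h import *
go(.6185,-.1225,.06)"
```

```text
clock: 33.45
position: [0.5503, 0.1846, 0.1309]
ee_rot: [0.924, 0.383, 0.0, 0.0]
ft_force: [-0.1, -0.6, -0.1]
grip_width: 0.901
grasp_force: 0.0
clock: 34.45
position: [0.5501, 0.1845, 0.1864]
ee_rot: [0.924, 0.383, -0.0, 0.0]
ft_force: [-0.3, -0.4, -0.5]
grip_width: 0.895
grasp_force: 0.0
pos [0.5501 0.1845 0.1864] share [-2.107  3.319  1.581] turn [-0.     0.001 -0.   ] t 34.5 f [-0.3 -0.4 -0.5] w 0.895 0.0
```

```bash

python3 -m inch '[[[-0.07,0.1,0],[0,0,0]],[[-0.14,0.2,0],[0,0,0]],[[-0.2,0.3,0],[0,0,0]],[[-0.27,0.4,0],[0,0,0]],[[-0.34,0.5,0],[0,0,0]],[[-0.4,0.6,0],[0,0,0]],[[-0.46,0.7,0],[0,0,0]],[[-0.52,0.8,0],[0,0,0]],[[-0.58,0.9,0],[0,0,0]],[[-0.64,1,0],[0,0,0]]]' >/dev/null
python3 -m inch '[[[-0.07,0.1,0],[0,0,0]],[[-0.14,0.2,0],[0,0,0]],[[-0.2,0.3,0],[0,0,0]],[[-0.27,0.4,0],[0,0,0]],[[-0.34,0.5,0],[0,0,0]],[[-0.4,0.6,0],[0,0,0]],[[-0.46,0.7,0],[0,0,0]],[[-0.52,0.8,0],[0,0,0]],[[-0.58,0.9,0],[0,0,0]],[[-0.64,1,0],[0,0,0]]]' >/dev/null
python3 -m inch '[[[-0.07,0.1,0],[0,0,0]],[[-0.14,0.2,0],[0,0,0]],[[-0.2,0.3,0],[0,0,0]],[[-0.27,0.4,0.1],[0,0,0]],[[-0.34,0.5,0.2],[0,0,0]],[[-0.4,0.6,0.3],[0,0,0]],[[-0.46,0.7,0.4],[0,0,0]],[[-0.52,0.8,0.5],[0,0,0]],[[-0.58,0.9,0.6],[0,0,0]],[[-0.64,1,0.7],[0,0,0]]]' >/dev/null
python3 -m inch '[[[-0.1,0.1,0],[0,0,0]],[[-0.18,0.2,0],[0,0,0]],[[-0.18,0.32,0],[0,0,0]],[[-0.18,0.32,0.1],[0,0,0]],[[-0.18,0.32,0.2],[0,0,0]],[[-0.18,0.32,0.3],[0,0,0]],[[-0.18,0.32,0.4],[0,0,0]],[[-0.18,0.32,0.5],[0,0,0]],[[-0.18,0.32,0.5],[0,0,0]],[[-0.18,0.32,0.5],[0,0,0]]]'
python3 - <<'E'
from h import *
go(.6185,-.1225,.020)
im=shot('scene','s5.png')
cv2.imwrite('pics/c5.png',cv2.resize(im[120:260,190:340],None,fx=4,fy=4,interpolation=cv2.INTER_CUBIC)[...,::-1])
E
```

```text
clock: 38.45
position: [0.6192, -0.1218, 0.0908]
ee_rot: [0.924, 0.383, -0.0, -0.0]
ft_force: [0.1, -0.5, -0.1]
grip_width: 0.902
grasp_force: 0.0
pos [ 0.6192 -0.1218  0.0908] share [-0.012 -0.001  0.885] turn [-0.  0.  0.] t 38.5 f [ 0.1 -0.5 -0.1] w 0.902 0.0
```

View pics/c5.png

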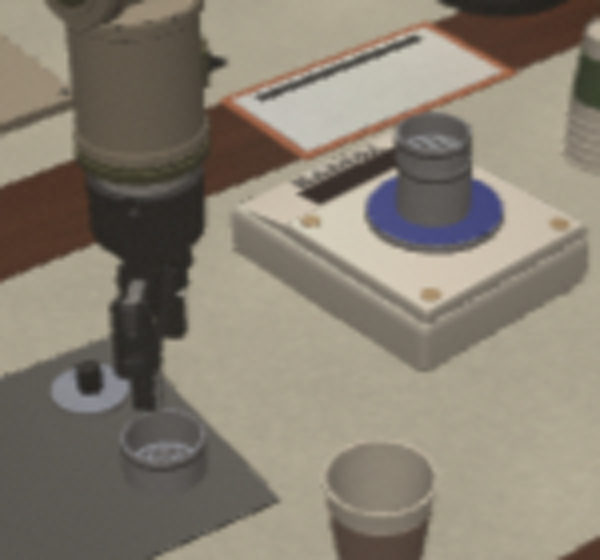

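The fine sieve is seated level, with its seam in the crop at (433,178), and the gripper is above the coarse sieve. Grasping the coarse sieve.

```bash

python3 -m inch '[[[-0.01,0,0.1],[0,0,0]],[[-0.01,0,0.2],[0,0,0]],[[-0.01,0,0.3],[0,0,0]],[[-0.01,0,0.4],[0,0,0]],[[-0.01,0,0.5],[0,0,0]],[[-0.01,0,0.6],[0,0,0]],[[-0.01,0,0.7],[0,0,0]],[[-0.01,0,0.8],[0,0,0]],[[-0.01,0,0.87],[0,0,0]],[[-0.01,0,0.88],[0,0,0]]]'
python3 -m inch '[[[0,0,0],[0,0,0]],[[0,0,0],[0,0,0]],[[0,0,0],[0,0,0]],[[0,0,0],[0,0,0]],[[0,0,0],[0,0,0]],[[0,0,0],[0,0,0]],[[0,0,0],[0,0,0]],[[0,0,0],[0,0,0]],[[0,0,0],[0,0,0]],[[0,0,0],[0,0,0]]]' 0.4 30
python3 -m inch '[[[0,0,-0.1],[0,0,0]],[[0,0,-0.2],[0,0,0]],[[0,0,-0.3],[0,0,0]],[[0,0,-0.4],[0,0,0]],[[0,0,-0.5],[0,0,0]],[[0,0,-0.6],[0,0,0]],[[0,0,-0.7],[0,0,0]],[[0,0,-0.8],[0,0,0]],[[0,0,-0.9],[0,0,0]],[[0,0,-1],[0,0,0]]]'
python3 -c "
from h import *
go(.5507,.1847,.18)"
```

```text
clock: 39.5
position: [0.6183, -0.1225, 0.0196]
ee_rot: [0.924, 0.383, -0.0, -0.0]
ft_force: [0.1, -0.5, 0.2]
grip_width: 0.899
grasp_force: 0.0
clock: 40.5
position: [0.6191, -0.1226, 0.0211]
ee_rot: [0.924, 0.383, 0.0, 0.0]
ft_force: [-0.5, -0.0, 4.8]
grip_width: 0.702
grasp_force: 33.0
clock: 41.5
position: [0.6187, -0.1226, 0.1012]
ee_rot: [0.924, 0.383, 0.0, 0.0]
ft_force: [0.5, 0.1, -1.2]
grip_width: 0.697
grasp_force: 32.7
pos [ 0.6187 -0.1226  0.1012] share [ 2.115 -3.317 -0.985] turn [0. 0. 0.] t 41.5 f [ 0.5  0.1 -1.2] w 0.697 32.7
```

```bash

python3 -m inch '[[[0.07,-0.1,-0.1],[0,0,0]],[[0.14,-0.2,-0.2],[0,0,0]],[[0.2,-0.3,-0.3],[0,0,0]],[[0.27,-0.4,-0.4],[0,0,0]],[[0.34,-0.5,-0.5],[0,0,0]],[[0.4,-0.6,-0.6],[0,0,0]],[[0.46,-0.7,-0.7],[0,0,0]],[[0.52,-0.8,-0.8],[0,0,0]],[[0.58,-0.9,-0.9],[0,0,0]],[[0.64,-1,-1],[0,0,0]]]' >/dev/null
python3 -m inch '[[[0.07,-0.1,-0.05],[0,0,0]],[[0.14,-0.2,-0.1],[0,0,0]],[[0.2,-0.3,-0.1],[0,0,0]],[[0.27,-0.4,-0.1],[0,0,0]],[[0.34,-0.5,-0.1],[0,0,0]],[[0.4,-0.6,-0.1],[0,0,0]],[[0.46,-0.7,-0.1],[0,0,0]],[[0.52,-0.8,-0.1],[0,0,0]],[[0.58,-0.9,-0.1],[0,0,0]],[[0.64,-1,-0.1],[0,0,0]]]' >/dev/null
python3 -m inch '[[[0.07,-0.1,0],[0,0,0]],[[0.14,-0.2,0],[0,0,0]],[[0.2,-0.3,0],[0,0,0]],[[0.27,-0.4,0],[0,0,0]],[[0.34,-0.5,0],[0,0,0]],[[0.4,-0.6,0],[0,0,0]],[[0.46,-0.7,0],[0,0,0]],[[0.52,-0.8,0],[0,0,0]],[[0.58,-0.9,0],[0,0,0]],[[0.64,-1,0],[0,0,0]]]' >/dev/null
python3 -m inch '[[[0.05,-0.05,0],[0,0,0]],[[0.1,-0.1,0],[0,0,0]],[[0.15,-0.2,0],[0,0,0]],[[0.19,-0.3,0],[0,0,0]],[[0.19,-0.32,0],[0,0,0]],[[0.19,-0.32,0.05],[0,0,0]],[[0.19,-0.32,0.1],[0,0,0]],[[0.19,-0.32,0.15],[0,0,0]],[[0.19,-0.32,0.15],[0,0,0]],[[0.19,-0.32,0.15],[0,0,0]]]'
python3 - <<'E'
from h import *
go(.5507,.1847,.1601)
im=shot('scene','s6.png')
cv2.imwrite('pics/c6.png',cv2.resize(im[110:200,250:350],None,fx=5,fy=5,interpolation=cv2.INTER_CUBIC)[...,::-1])
E
```

```text
clock: 45.5
position: [0.5503, 0.1844, 0.1763]
ee_rot: [0.924, 0.383, -0.0, 0.0]
ft_force: [-1.0, 0.2, -1.3]
grip_width: 0.696
grasp_force: 32.7
pos [0.5503 0.1844 0.1763] share [0.007 0.001 0.203] turn [-0.  0. -0.] t 45.5 f [-1.   0.2 -1.3] w 0.696 32.7
```

View pics/c6.png

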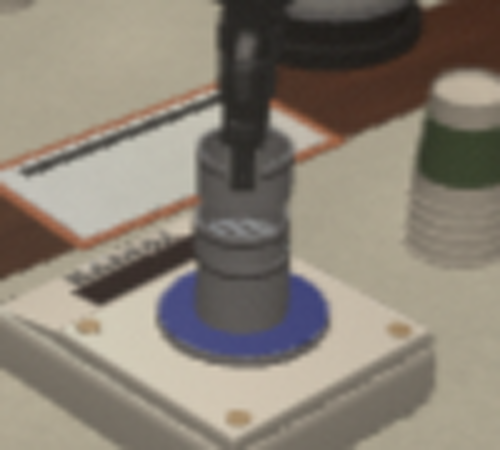

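The coarse sieve spans columns 198–294 in the crop and the fine sieve 195–289, so it may be 1–2 mm too far right along tool x. I'll measure that numerically.

```bash
python3 - <<'E'
from h import *
im=cv2.imread('pics/s6.png'); g=cv2.GaussianBlur(cv2.cvtColor(im,cv2.COLOR_BGR2GRAY),(3,3),0).astype(float)
for v in range(139,176,2):
    r=g[v,280:318]; d=np.diff(r)
    f=lambda lo,hi,s:(lambda w:(w*np.arange(lo,hi)).sum()/w.sum()+280.5)(np.clip(s*d[lo:hi],0,None)**2+1e-6)
    a,b=f(4,14,-1),f(22,34,1); print(v,round(a,1),round(b,1),round((a+b)/2,2),round(b-a,1))
o=manip.get_obs()['position']
for z in(.087,.1,.117,.137,.17,.19): print(z,proj('scene',[o[0],o[1],z]).round(2),(proj('scene',[o[0]+.00707,o[1]+.00707,z])-proj('scene',[o[0],o[1],z])).round(2))
E
```

```text
139 289.1 307.5 298.32 18.3
141 288.8 310.3 299.55 21.6
143 288.9 308.4 298.63 19.6
145 288.8 308.2 298.53 19.4
147 288.8 308.0 298.42 19.2
149 288.0 307.7 297.82 19.7
151 288.9 307.1 298.01 18.2
153 288.7 307.2 297.96 18.4
155 288.0 307.7 297.81 19.7
157 286.9 307.5 297.23 20.6
159 285.0 307.4 296.18 22.4
161 289.0 307.5 298.27 18.5
163 289.0 307.6 298.29 18.7
165 286.2 309.8 298.01 23.7
167 284.7 312.6 298.65 27.9
169 285.5 313.4 299.43 27.9
171 287.0 313.5 300.23 26.5
173 286.0 313.5 299.75 27.5
175 285.3 313.4 299.35 28.0
0.087 [297.79 169.26] [3.14 0.2 ]
0.1 [297.91 165.81] [3.15 0.2 ]
0.117 [298.07 161.24] [3.17 0.2 ]
0.137 [298.25 155.79] [3.2  0.19]
0.17 [298.57 146.59] [3.24 0.19]
0.19 [298.76 140.88] [3.27 0.18]
```

```bash

python3 -m inch '[[[-0.007,0,0.03],[0,0,0]],[[-0.007,0,0.06],[0,0,0]],[[-0.007,0,0.08],[0,0,0]],[[-0.007,0,0.1],[0,0,0]],[[-0.007,0,0.12],[0,0,0]],[[-0.007,0,0.14],[0,0,0]],[[-0.007,0,0.16],[0,0,0]],[[-0.007,0,0.18],[0,0,0]],[[-0.007,0,0.19],[0,0,0]],[[-0.007,0,0.2],[0,0,0]]]'
python3 -c "
from h import *
go(.5507,.1847,.1601)"
```

```text
clock: 46.55
position: [0.5499, 0.1842, 0.1604]
ee_rot: [0.924, 0.383, 0.0, 0.0]
ft_force: [-0.2, -0.2, -1.1]
grip_width: 0.697
grasp_force: 32.7
pos [0.5499 0.1842 0.1604] share [0.012 0.003 0.004] turn [0. 0. 0.] t 46.5 f [-0.2 -0.2 -1.1] w 0.697 32.7
```

Just above seating with no resistance, so I'll go 1 mm lower, then release and lift.

```bash

python3 -m inch '[[[0,0,0.005],[0,0,0]],[[0,0,0.01],[0,0,0]],[[0,0,0.012],[0,0,0]],[[0,0,0.012],[0,0,0]],[[0,0,0.012],[0,0,0]],[[0,0,0.012],[0,0,0]],[[0,0,0.012],[0,0,0]],[[0,0,0.012],[0,0,0]],[[0,0,0.012],[0,0,0]],[[0,0,0.012],[0,0,0]]]'
python3 -m inch '[[[0,0,0],[0,0,0]],[[0,0,0],[0,0,0]],[[0,0,0],[0,0,0]],[[0,0,0],[0,0,0]],[[0,0,0],[0,0,0]],[[0,0,0],[0,0,0]],[[0,0,0],[0,0,0]],[[0,0,0],[0,0,0]],[[0,0,0],[0,0,0]],[[0,0,0],[0,0,0]]]' 0.9
python3 -m inch '[[[0,0,-0.1],[0,0,0]],[[0,0,-0.2],[0,0,0]],[[0,0,-0.3],[0,0,0]],[[0,0,-0.4],[0,0,0]],[[0,0,-0.5],[0,0,0]],[[0,0,-0.5],[0,0,0]],[[0,0,-0.5],[0,0,0]],[[0,0,-0.5],[0,0,0]],[[0,0,-0.5],[0,0,0]],[[0,0,-0.5],[0,0,0]]]'
python3 -c "
from h import *
go(.5085,-.117,.06)"
```

```text
clock: 47.55
position: [0.55, 0.1843, 0.16]
ee_rot: [0.924, 0.383, 0.0, 0.0]
ft_force: [-1.7, -0.1, 5.6]
grip_width: 0.701
grasp_force: 33.2
clock: 48.55
position: [0.5499, 0.1842, 0.1595]
ee_rot: [0.924, 0.383, -0.0, 0.0]
ft_force: [0.8, 0.0, -0.4]
grip_width: 0.9
grasp_force: 0.0
clock: 49.55
position: [0.5497, 0.1842, 0.1992]
ee_rot: [0.924, 0.383, -0.0, -0.0]
ft_force: [-0.4, 0.4, 0.6]
grip_width: 0.902
grasp_force: 0.0
pos [0.5497 0.1842 0.1992] share [-3.026  2.298  1.741] turn [-0.     0.001  0.   ] t 49.5 f [-0.4  0.4  0.6] w 0.902 0.0
```

```bash

python3 -m inch '[[[-0.1,0.08,0],[0,0,0]],[[-0.2,0.15,0],[0,0,0]],[[-0.3,0.23,0],[0,0,0]],[[-0.4,0.3,0],[0,0,0]],[[-0.5,0.38,0],[0,0,0]],[[-0.6,0.46,0],[0,0,0]],[[-0.7,0.54,0],[0,0,0]],[[-0.8,0.62,0],[0,0,0]],[[-0.9,0.7,0],[0,0,0]],[[-1,0.765,0],[0,0,0]]]' >/dev/null
python3 -m inch '[[[-0.1,0.08,0],[0,0,0]],[[-0.2,0.15,0],[0,0,0]],[[-0.3,0.23,0],[0,0,0]],[[-0.4,0.3,0],[0,0,0]],[[-0.5,0.38,0],[0,0,0]],[[-0.6,0.46,0],[0,0,0]],[[-0.7,0.54,0],[0,0,0]],[[-0.8,0.62,0],[0,0,0]],[[-0.9,0.7,0],[0,0,0]],[[-1,0.765,0],[0,0,0]]]' 0.5 >/dev/null
python3 -m inch '[[[-0.1,0.08,0.1],[0,0,0]],[[-0.2,0.15,0.2],[0,0,0]],[[-0.3,0.23,0.3],[0,0,0]],[[-0.4,0.3,0.4],[0,0,0]],[[-0.5,0.38,0.5],[0,0,0]],[[-0.6,0.46,0.6],[0,0,0]],[[-0.7,0.54,0.7],[0,0,0]],[[-0.8,0.62,0.8],[0,0,0]],[[-0.9,0.7,0.9],[0,0,0]],[[-1,0.765,1],[0,0,0]]]' >/dev/null
python3 -m inch '[[[-0.03,0,0],[0,0,0]],[[-0.03,0,0.1],[0,0,0]],[[-0.03,0,0.2],[0,0,0]],[[-0.03,0,0.3],[0,0,0]],[[-0.03,0,0.4],[0,0,0]],[[-0.03,0,0.5],[0,0,0]],[[-0.03,0,0.6],[0,0,0]],[[-0.03,0,0.65],[0,0,0]],[[-0.03,0,0.65],[0,0,0]],[[-0.03,0,0.65],[0,0,0]]]'
python3 - <<'E'
from h import *
go(.5085,-.117,.017)
im=shot('scene','s7.png')
cv2.imwrite('pics/c7.png',cv2.resize(im[120:250,190:340],None,fx=4,fy=4,interpolation=cv2.INTER_CUBIC)[...,::-1])
E
```

```text
clock: 53.55
position: [0.5085, -0.117, 0.0677]
ee_rot: [0.924, 0.383, 0.0, 0.0]
ft_force: [0.5, -0.3, 0.8]
grip_width: 0.5
grasp_force: 0.0
pos [ 0.5085 -0.117   0.0677] share [0.    0.    0.634] turn [ 0. -0.  0.] t 53.5 f [ 0.5 -0.3  0.8] w 0.5 0.0
```

View pics/c7.png

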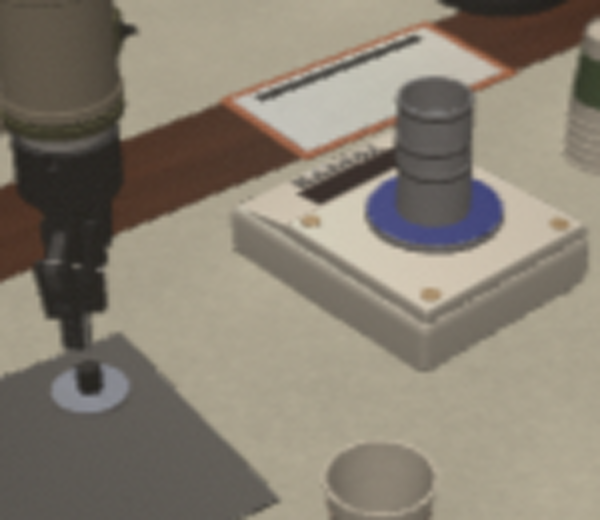

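The coarse sieve is seated, leaving an even three-tier stack, and the gripper is centred on the lid's knob at about (90,378). Grasping the knob.

```bash

python3 -m inch '[[[0,0,0.1],[0,0,0]],[[0,0,0.2],[0,0,0]],[[0,0,0.3],[0,0,0]],[[0,0,0.4],[0,0,0]],[[0,0,0.5],[0,0,0]],[[0,0,0.56],[0,0,0]],[[0,0,0.6],[0,0,0]],[[0,0,0.62],[0,0,0]],[[0,0,0.62],[0,0,0]],[[0,0,0.62],[0,0,0]]]'
python3 -m inch '[[[0,0,0],[0,0,0]],[[0,0,0],[0,0,0]],[[0,0,0],[0,0,0]],[[0,0,0],[0,0,0]],[[0,0,0],[0,0,0]],[[0,0,0],[0,0,0]],[[0,0,0],[0,0,0]],[[0,0,0],[0,0,0]],[[0,0,0],[0,0,0]],[[0,0,0],[0,0,0]]]' 0 30
python3 -m inch '[[[0,0,-0.05],[0,0,0]],[[0,0,-0.1],[0,0,0]],[[0,0,-0.2],[0,0,0]],[[0,0,-0.3],[0,0,0]],[[0,0,-0.4],[0,0,0]],[[0,0,-0.5],[0,0,0]],[[0,0,-0.6],[0,0,0]],[[0,0,-0.7],[0,0,0]],[[0,0,-0.8],[0,0,0]],[[0,0,-0.9],[0,0,0]]]'
python3 -c "
from h import *
go(.5503,.1844,.21)"
```

```text
clock: 54.6
position: [0.5085, -0.1171, 0.0182]
ee_rot: [0.924, 0.383, 0.0, 0.0]
ft_force: [-0.1, 0.4, 0.5]
grip_width: 0.497
grasp_force: 0.0
clock: 55.6
position: [0.5085, -0.1171, 0.0183]
ee_rot: [0.924, 0.383, 0.0, 0.0]
ft_force: [-1.6, -0.5, 6.1]
grip_width: 0.214
grasp_force: 29.5
clock: 56.6
position: [0.5083, -0.117, 0.0906]
ee_rot: [0.924, 0.383, 0.0, 0.0]
ft_force: [0.5, -1.2, -0.9]
grip_width: 0.214
grasp_force: 29.5
pos [ 0.5083 -0.117   0.0906] share [ 3.036 -2.293 -1.492] turn [0. 0. 0.] t 56.6 f [ 0.5 -1.2 -0.9] w 0.214 29.5
```

```bash

python3 -m inch '[[[0.1,-0.08,-0.1],[0,0,0]],[[0.2,-0.15,-0.2],[0,0,0]],[[0.3,-0.23,-0.3],[0,0,0]],[[0.4,-0.3,-0.4],[0,0,0]],[[0.5,-0.38,-0.5],[0,0,0]],[[0.6,-0.46,-0.6],[0,0,0]],[[0.7,-0.54,-0.7],[0,0,0]],[[0.8,-0.62,-0.8],[0,0,0]],[[0.9,-0.7,-0.9],[0,0,0]],[[1,-0.76,-1],[0,0,0]]]' >/dev/null
python3 -m inch '[[[0.1,-0.08,-0.1],[0,0,0]],[[0.2,-0.15,-0.2],[0,0,0]],[[0.3,-0.23,-0.3],[0,0,0]],[[0.4,-0.3,-0.4],[0,0,0]],[[0.5,-0.38,-0.5],[0,0,0]],[[0.6,-0.46,-0.5],[0,0,0]],[[0.7,-0.54,-0.5],[0,0,0]],[[0.8,-0.62,-0.5],[0,0,0]],[[0.9,-0.7,-0.5],[0,0,0]],[[1,-0.76,-0.5],[0,0,0]]]' >/dev/null
python3 -m inch '[[[0.1,-0.08,0],[0,0,0]],[[0.2,-0.15,0],[0,0,0]],[[0.3,-0.23,0],[0,0,0]],[[0.4,-0.3,0],[0,0,0]],[[0.5,-0.38,0],[0,0,0]],[[0.6,-0.46,0],[0,0,0]],[[0.7,-0.54,0],[0,0,0]],[[0.8,-0.62,0],[0,0,0]],[[0.9,-0.7,0],[0,0,0]],[[1,-0.77,0],[0,0,0]]]' >/dev/null
python3 -m inch '[[[0.03,0,0],[0,0,0]],[[0.03,0,0.03],[0,0,0]],[[0.03,0,0.06],[0,0,0]],[[0.03,0,0.06],[0,0,0]],[[0.03,0,0.06],[0,0,0]],[[0.03,0,0.06],[0,0,0]],[[0.03,0,0.06],[0,0,0]],[[0.03,0,0.06],[0,0,0]],[[0.03,0,0.06],[0,0,0]],[[0.03,0,0.06],[0,0,0]]]'
python3 - <<'E'
from h import *
go(.5503,.1844,.1893)
im=shot('scene','s8.png')
cv2.imwrite('pics/c8.png',cv2.resize(im[100:190,250:350],None,fx=6,fy=6,interpolation=cv2.INTER_CUBIC)[...,::-1])
E
```

```text
clock: 60.6
position: [0.5502, 0.1839, 0.2052]
ee_rot: [0.924, 0.383, 0.0, 0.0]
ft_force: [-0.3, -0.5, -0.5]
grip_width: 0.215
grasp_force: 29.5
pos [0.5502 0.1839 0.2052] share [ 0.005 -0.003  0.199] turn [ 0. -0. -0.] t 60.6 f [-0.3 -0.5 -0.5] w 0.215 29.5
```

View pics/c8.png

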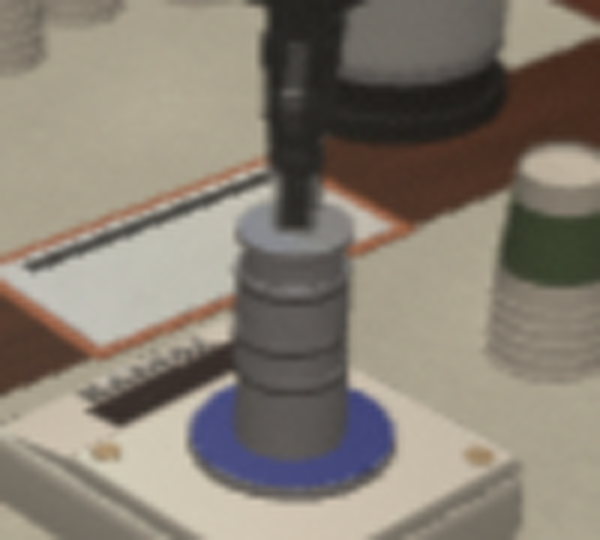

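The lid spans 237–354 and the coarse sieve 236–349. That is aligned within about 0.5 mm after perspective, so I'll lower it.

```bash

python3 -m inch '[[[0,0,0.03],[0,0,0]],[[0,0,0.06],[0,0,0]],[[0,0,0.08],[0,0,0]],[[0,0,0.1],[0,0,0]],[[0,0,0.12],[0,0,0]],[[0,0,0.14],[0,0,0]],[[0,0,0.16],[0,0,0]],[[0,0,0.18],[0,0,0]],[[0,0,0.19],[0,0,0]],[[0,0,0.195],[0,0,0]]]'
python3 -m inch '[[[0,0,0.003],[0,0,0]],[[0,0,0.006],[0,0,0]],[[0,0,0.01],[0,0,0]],[[0,0,0.01],[0,0,0]],[[0,0,0.01],[0,0,0]],[[0,0,0.01],[0,0,0]],[[0,0,0.01],[0,0,0]],[[0,0,0.01],[0,0,0]],[[0,0,0.01],[0,0,0]],[[0,0,0.01],[0,0,0]]]'
```

```text
clock: 61.65
position: [0.5501, 0.1839, 0.1894]
ee_rot: [0.924, 0.383, -0.0, 0.0]
ft_force: [0.5, -0.2, -0.9]
grip_width: 0.215
grasp_force: 29.5
clock: 62.65
position: [0.5504, 0.184, 0.1894]
ee_rot: [0.924, 0.383, 0.0, 0.0]
ft_force: [-1.8, -1.8, 5.9]
grip_width: 0.213
grasp_force: 30.0
```

```bash

python3 -m inch '[[[0,0,0],[0,0,0]],[[0,0,0],[0,0,0]],[[0,0,0],[0,0,0]],[[0,0,0],[0,0,0]],[[0,0,0],[0,0,0]],[[0,0,0],[0,0,0]],[[0,0,0],[0,0,0]],[[0,0,0],[0,0,0]],[[0,0,0],[0,0,0]],[[0,0,0],[0,0,0]]]' 0.5
python3 -m inch '[[[0,0,-0.1],[0,0,0]],[[0,0,-0.2],[0,0,0]],[[0,0,-0.3],[0,0,0]],[[0,0,-0.4],[0,0,0]],[[0,0,-0.5],[0,0,0]],[[0,0,-0.6],[0,0,0]],[[0,0,-0.7],[0,0,0]],[[0,0,-0.8],[0,0,0]],[[0,0,-0.9],[0,0,0]],[[0,0,-1],[0,0,0]]]'
python3 - <<'E'
from h import *
im=shot('scene','s9.png')
cv2.imwrite('pics/c9.png',cv2.resize(im[90:290,220:370],None,fx=3,fy=3,interpolation=cv2.INTER_CUBIC)[...,::-1])
E
```

```text
clock: 63.65
position: [0.5502, 0.1839, 0.1887]
ee_rot: [0.924, 0.383, 0.0, 0.0]
ft_force: [-0.3, 0.2, 0.4]
grip_width: 0.504
grasp_force: 0.0
clock: 64.65
position: [0.5501, 0.1839, 0.2694]
ee_rot: [0.924, 0.383, -0.0, 0.0]
ft_force: [-0.4, 0.1, 0.2]
grip_width: 0.499
grasp_force: 0.0
```

View pics/c9.png

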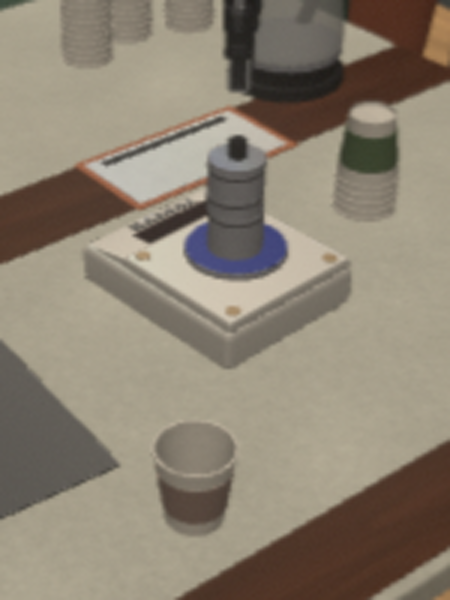

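The full stack stands level on the pan with the lid's knob at (238,147). The gripper is clear above it and the paper cups haven't moved.

```bash
python3 -c "
from workcell import manip
print(manip.hand_in())"
```

```text
the job is handed in; nothing more can be done
None
```

I built the full sieve set on the scale pan (receiver, fine sieve, coarse sieve, lid) and handed it in at about 65 s; each piece seated at its expected height and the last picture shows the stack level with both paper-cup items in place, but the hand-in returned no verdict and I did not re-check the clear box.

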